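# Back the ratchet turntable off by one notch

## Robot

A 7-joint arm with a two-finger parallel gripper is mounted at the origin on the work surface. World frame = base frame: x ahead of the robot, y to its left, z up, the work surface at z = 0. Lengths are in mm, angles in rad, forces in N, time in s.
With the tool pointing down it reaches from about 400 to 850 mm from the base axis. Payload 6.9 kg.
Tool frame: the origin (TCP) lies midway between the tips of the shut fingers; the grasp point (between the pads) lies arm.pinch_z behind it (arm.pinch_z is the distance from the TCP to the grasp point, in mm); z points along the fingers, y is the line along which they close (so a half turn about z gives the same grasp; the last joint's range is limited). The gripper opens to 85 mm and grips with 20 to 120 N. Pads are 22 mm wide; open, the fingers measure 114 mm over their backs; the gripper's body (76 mm by 85 mm) begins 54 mm behind the grasp point. The pads swing forward as they close: fully open they stand 13 mm farther back than shut.
Start: joints at [-1.236, 0.507, -0.238, 1.5, 0.126, 1.149, -0.155], TCP at [141.776, 608.696, 231.275] pointing down, gripper open.
Joint ranges: [-3.08, 3.08], [-0.24, 2.05], [-1.43, 1.35], [0, 2.5], [-1.52, 4.66], [0.17, 1.96], [-2.89, 2.89]. Speed limits (rad/s): [2.39, 2.39, 3.14, 3.14, 3.14, 3.14, 3.14].

## Interface

Orientations are given as a unit quaternion [w, x, y, z].
In Python, from station import arm gives the robot as it stands.
- The arm moves only by the shell command python3 -m pendant 'ROWS' [OPENING]. ROWS is JSON, a list of rows, each an object of numbers: "tx", "ty", "tz": the shift along the tool's x, y, z in cm; "ax", "ay", "az": the turn, a rotation vector about the tool's x, y, z in units of 6 degrees (1.0 is 6 degrees). In form: [{"tx": .., "ty": .., "tz": .., "ax": .., "ay": .., "az": ..}, ...]. A call has 1 to 12 rows; each row is the pose to reach, as a shift and turn from the pose commanded when the call began, along the tool's axes at that moment; what a row does not reach only later rows make up. A row lasts 1/8 s, in which the tool goes at most 62.5 mm and 10.7 degrees, less where a joint would pass 70% of its speed; a pose out of reach is approached as far as the arm can. A call with a gripper value outside its range is refused whole. OPENING is the opening, from 0 (shut) to 1 (fully open), set as the call begins (- or left out, the last holds). The fingers move at their own pace and stop on an object; the grip force is fixed at half the most. Time passes only in rows, so rows that repeat a pose let the fingers close. It gives the time, the measured TCP pose, the force, the opening and the grip force at its end, in the units of the state.
- arm.observe(): the state, without advancing time (a new reading comes with each control period).
- arm.camera(name): name is "side" or "top"; returns the picture (420x560x3 uint8, red, green, blue); there is no depth.
- arm.camera_info(name): a dict with "K" (3x3 intrinsics, pixels), "distortion" ([k1, k2, p1, p2, k3] as OpenCV has them; the pictures are not rectified), "R" (3x3) and "t" (3): a world point X has camera coordinates R X + t. Camera axes: x right, y down, z forward; pixel columns grow to the right and rows downward; lengths in mm; the calibration is good to about 2 mm. A picture is of the moment at which its call begins. camera_info takes no time and is no camera call.
- arm.sign_off(): hands the job in; it is judged then, once.
The state is a dict: "clock": time; "qpos": joint angles; "joint_vel": joint speeds; "tau": joint torques, N m; "position": TCP position; "tool_rot": TCP orientation; "ft_force": force on the tool from outside, world axes, zero at the start; "moment": the same for the moment, N m; "width": opening from 0.0 (shut) to 1.0 (fully open); "finger_force": force on a finger pad.
Only numpy, scipy, OpenCV 4.12 (cv2) and the standard library are available. Lean on these libraries where they do the work, as an engineer would, in place of code of your own. Each camera call takes 0.05 s, during which the arm holds its last target. There are 200 camera calls.

## Task

The finial on the ratchet turntable was fed one notch too far. With a light touch of the fingertips, push the lever with the red ball away from the wheel to lift the pawl and throw it right back, push the wheel by one of its pins one notch backward (clockwise seen from above, 36 degrees), then tip the lever back so that the pawl drops fully into the next gap between the teeth. Leave the finial standing on the wheel and do not disturb the other things on the table.

Things in the scene. Friction and masses are not known exactly. Their poses are not given: they have to be found in the camera images.
- stand: Fixed ratchet turntable: grey base plate, 18 mm thick. Origin: on the table under the wheel's axis; z up. In its frame the plate spans x -135..135, y -150..220 mm. The pawl and its lever are on the +y side, with three grey bearing cheeks (x -47..21, y 157..183 mm, 82 mm high).
- hub (a point): Centre of the steel wheel's top face, on its upright axis, 52 mm above the table (its axes are the stand's). The wheel lies flat, diameter 250 mm. Ten sawteeth 12 mm high stand on its rim, radius 105 to 125 mm.
- wheel (a joint): Wheel angle, rad; within 0.05 of 0 at the start. Falling = clockwise from above = backward, blocked while the pawl is down; growing = forward. One notch is 0.628 rad. The pawl nose fits a gap over +-0.09 rad round its middle (0, -0.628, ...). Dry friction 0.25 N m (3 N at a pin): the wheel stays where it is left.
- pawl (a joint): Angle of the red pawl about its level axle, rad: 0 = down, nose fully in a gap; grows as the nose lifts; 1.05 = thrown right back, on its stop. Moved by its weight alone (0.2 kg): beyond about 0.67 rad it falls back to 1.05 by itself and stays, below that it falls shut. On a tooth instead of a gap it stops short, at up to 0.22 rad.
- lever_ball (a point): Centre of the red ball (weighted, diameter 24 mm) on the pawl's lever, a 10 mm steel rod, 60 mm from axle to ball centre. Pawl down: the lever leans towards the wheel, 60 degrees above level, ball 122 mm above the table. Pushing it away from the wheel (stand +y) lifts the pawl; thrown back it leans outward as much, ball 122 mm high, 30 mm outward of the axle. Pushing it inward drops the pawl.
- pawl_axle (a point): Point on the pawl's axle where the lever is fixed: stand x -60, y 170 mm, 70 mm above the table. The axle runs along the stand's x axis; the pawl's own arm is 60 mm along it from the lever (stand x 0), so a finger can pass beside it.
- pin0 (a point): Top centre of the yellow pin on the wheel (one of five upright pins, diameter 14 mm, 42 mm tall, tops 94 mm above the table, 85 mm from the wheel's axis, 72 degrees apart; at wheel angle 0 this one stands at 198 degrees from the stand's x axis, counter-clockwise). It turns with the wheel.
- pin1 (a point): Top centre of a bare metal pin on the wheel (one of five upright pins, diameter 14 mm, 42 mm tall, tops 94 mm above the table, 85 mm from the wheel's axis, 72 degrees apart; at wheel angle 0 this one stands at 270 degrees from the stand's x axis, counter-clockwise). It turns with the wheel.
- pin2 (a point): Top centre of a bare metal pin on the wheel (one of five upright pins, diameter 14 mm, 42 mm tall, tops 94 mm above the table, 85 mm from the wheel's axis, 72 degrees apart; at wheel angle 0 this one stands at 342 degrees from the stand's x axis, counter-clockwise). It turns with the wheel.
- pin3 (a point): Top centre of a bare metal pin on the wheel (one of five upright pins, diameter 14 mm, 42 mm tall, tops 94 mm above the table, 85 mm from the wheel's axis, 72 degrees apart; at wheel angle 0 this one stands at 54 degrees from the stand's x axis, counter-clockwise). It turns with the wheel.
- pin4 (a point): Top centre of a bare metal pin on the wheel (one of five upright pins, diameter 14 mm, 42 mm tall, tops 94 mm above the table, 85 mm from the wheel's axis, 72 degrees apart; at wheel angle 0 this one stands at 126 degrees from the stand's x axis, counter-clockwise). It turns with the wheel.
- finial: Turned wooden finial, 48 mm diameter, 62 mm tall, about 0.15 kg, standing loose near the middle of the wheel's top face; rides round with the wheel. Origin under its centre.
- tin: Tin with a blue band, 70 mm diameter, 75 mm tall. Origin under its centre.
- chisel: Hand tool with a pale wooden handle and a steel blade, 180 mm long, lying on the table beside the base plate. Origin under its middle, long axis x.
- jar: Glass jar with white lid, 84 mm diameter, 130 mm tall. Origin under its centre.
- brush: Brush with red handle, 200 mm long, lying down. Origin under its middle, long axis x.
- solvent: White bottle with red cap, 70 mm diameter, 170 mm tall. Origin under its centre.
- offcut: Pale wooden block 100 x 60 x 35 mm. Origin under its centre.
Mind the look-alikes: they are no part of the job. Several things have the shape of the finial; the one meant has the colours described above.

How it is judged (in metres and radians):
On the way, in this order (a step that is already met when the one before it is completed fails the run):
1. the pawl is lifted and thrown right back while the wheel is still in its first notch (value of joint pawl above 0.9 rad and value of joint wheel between -0.16 and 0.16 rad), for 0.2 s.
2. with the pawl up, the wheel is pushed one notch backward (value of joint pawl above 0.9 rad and value of joint wheel between -0.78 and -0.46 rad), for 0.2 s.
At the end, for the whole second after the job is handed in: The pawl is down in the gap one notch back (pawl angle below 0.06 rad, wheel angle between -0.78 and -0.46 rad) and the wheel is at rest; the finial stands upright on the wheel within 50 mm of its centre (value of joint pawl below 0.06 rad and value of joint wheel between -0.78 and -0.46 rad and velocity of joint wheel between -0.05 and 0.05 rad/s and angle between finial's own z axis and vertical below 0.15 rad and horizontal distance between finial and hub below 0.05 m and z of finial in the frame of stand between 0.045 and 0.06 m); the robot touches nothing.
It fails at once if the wheel is turned more than one and a half notches back (value of joint wheel below -0.95 rad).
It fails at once if the wheel is turned forward (value of joint wheel above 0.3 rad).
It fails at once if the turntable is squeezed or pushed with more than 40 N (contact force between the fingers and stand above 40 N).
It fails at once if the finial is tipped or lifted (angle between finial's own z axis and vertical above 0.35 rad or z of finial in the frame of stand above 0.065 m).
It fails at once if another thing on the table is moved more than 25 mm, or lifted (distance of any of tin, chisel, jar, brush, solvent, offcut from where it was at the start of the episode above 0.025 m).
It also fails if it takes over 59 s, if anything falls off the work surface, if the arm or the gripper's body presses on something with over 40 N, if the wrist force passes 120 N, or if a joint passes its speed limit or range.

## Working session

There is one attempt and no reset: what is moved stays moved. The work goes in short steps, Python scripts to look and compute and a shell command to move; the robot and the scene stay as the last step left them, time stands still between calls to the robot, and variables do not carry over. Pictures are saved under pics/ and viewed, at most 10 in all, crops included, and the job is handed in when it is done.

```bash
mkdir -p pics; python3 - <<'E'
from station import arm
import cv2,json
for n in("top","side"):
    cv2.imwrite(f"pics/{n}0.png",arm.camera(n)[:,:,::-1])
    i=arm.camera_info(n);print(n,i)
print(arm.observe(),arm.pinch_z)
E
```

```text
top {'K': array([[443.16809992,   0.        , 275.52090953],
       [  0.        , 443.16809992, 209.72626248],
       [  0.        ,   0.        ,   1.        ]]), 'distortion': array([-0.03142745,  0.        ,  0.        ,  0.        ,  0.        ]), 'R': array([[-0.01420129, -0.99985398,  0.00950477],
       [-0.99576065,  0.01327791, -0.09101885],
       [ 0.09087936, -0.01075706, -0.99580381]]), 't': array([ -20.77765829,  509.77056493, 1504.39159279])}
side {'K': array([[468.78187762,   0.        , 277.25826351],
       [  0.        , 468.78187762, 198.11815282],
       [  0.        ,   0.        ,   1.        ]]), 'distortion': array([-0.05261292,  0.        ,  0.        ,  0.        ,  0.        ]), 'R': array([[ 0.72132751, -0.69232954, -0.01914249],
       [-0.43335388, -0.42959972, -0.7922427 ],
       [ 0.54026941,  0.57976193, -0.60990579]]), 't': array([-387.16282256,  295.88383569,  968.54689996])}
{'clock': 0.1, 'qpos': array([-1.23651365,  0.50825286, -0.23752635,  1.50103643,  0.12569146,
        1.14890885, -0.15478349]), 'joint_vel': array([-0.00192687, -0.00235233, -0.00058026, -0.00227349,  0.00086502,
       -0.00047625, -0.00028339]), 'tau': array([-5.64300717e-03, -6.21840334e+01, -2.19472557e+00, -2.50204253e+01,
        1.26355191e-02,  7.81512761e-03,  1.35532937e-05]), 'position': array([141.71360261, 608.25372507, 230.51576321]), 'tool_rot': array([-7.95812140e-05,  1.14131739e-01,  9.93465294e-01, -8.05330109e-04]), 'ft_force': array([-0.25599582, -1.04597576, -0.51327055]), 'moment': array([-0.00329148, -0.04751941, -0.05349415]), 'finger_force': 0.0, 'width': 0.99863079830142} 18.700000000000003
```

View pics/top0.png

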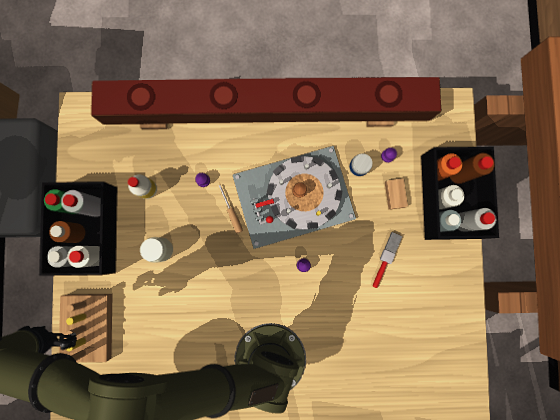

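View pics/side0.png

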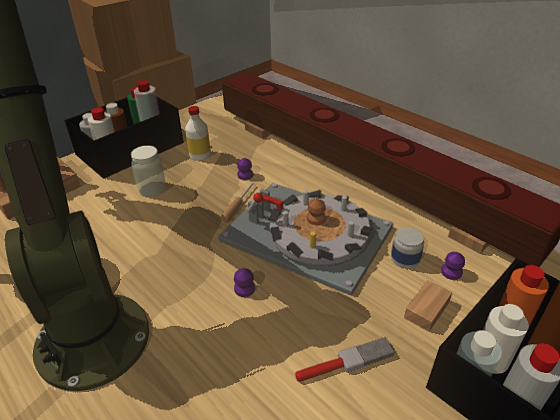

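The top view shows the turntable at about (297,195). The wooden finial is on the wheel at (301,188), the red lever ball near (269,219), and the yellow pin near (319,212). In the side view the ball is at about (258,198), the yellow pin at (313,240) and the finial at (316,208).

Possible confusions:
- **Finial:** the purple look-alikes at top-view (203,180), (389,155) and (304,264) are not the wooden one.
- **Red ball:** the red bottle caps at (133,182), (70,200) and (76,257), and the red pawl at (265,203), are not the ball.

I'll check the choice in one close crop.

```bash
python3 - <<'E'
import cv2,numpy as np
a=cv2.imread("pics/top0.png")[140:255,225:365]; b=cv2.imread("pics/side0.png")[175:300,210:400]
a=cv2.resize(a,None,fx=2.8,fy=2.8,interpolation=cv2.INTER_CUBIC);b=cv2.resize(b,None,fx=2.1,fy=2.1,interpolation=cv2.INTER_CUBIC)
print(a.shape,b.shape)
c=np.zeros((600,400,3),np.uint8);c[:a.shape[0],:a.shape[1]]=a;c[330:330+b.shape[0],:b.shape[1]]=b
cv2.imwrite("pics/c0.png",c)
E
```

```text
(322, 392, 3) (262, 399, 3)
```

View pics/c0.png

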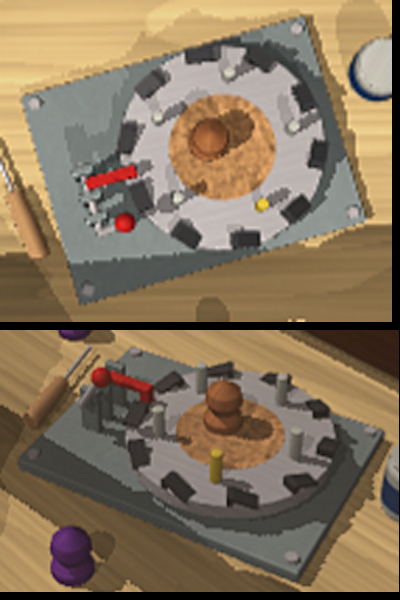

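The crop confirms the wooden finial near the middle of the wheel, the red ball at crop (125,222) top and (100,377) side, and the yellow pin at (262,204) and (216,452). The pawl is down. Next I fit the stand's pose.

```bash
cat > h.py <<'E'
from station import arm
import cv2,numpy as np
from scipy.optimize import least_squares
def proj(n,X):
    i=arm.camera_info(n)
    return cv2.projectPoints(np.float64(X).reshape(-1,1,3),cv2.Rodrigues(i["R"])[0],i["t"],i["K"],i["distortion"])[0][:,0]
def st(p,X):
    c,s=np.cos(p[2]),np.sin(p[2]); X=np.float64(X).reshape(-1,3)
    return np.c_[p[0]+c*X[:,0]-s*X[:,1],p[1]+s*X[:,0]+c*X[:,1],X[:,2]]
def pins(w): 
    a=np.radians([198,270,342,54,126])+w
    return np.c_[85*np.cos(a),85*np.sin(a),0*a+93]
E
python3 - <<'E'
from h import *
C=[[135,220,18],[135,-150,18],[-135,-150,18],[-135,220,18]]
T=np.array([[22,95],[305,15],[372,215],[80,303],[262,204],[292,126],[230,72],[157,118],[178,197],[125,222]])/2.8+[225,140]
S=(np.array([[135,352],[383,432],[298,578],[20,465],[216,452],[296,432],[283,376],[200,366],[158,408],[100,377]])-[0,330])/2.1+[210,175]
def f(p):
    X=st(p,np.r_[C,pins(p[3]),[[-60,140,122]]])
    return np.r_[proj("top",X)-T,proj("side",X)-S].ravel()
r=least_squares(f,[700,-50,.27,0],loss='soft_l1',x_scale=[100,100,.1,.1]);print(r.x);print(f(r.x).reshape(-1,2).round(1))
p=r.x
print(st(p,np.r_[[[0,0,52],[-60,140,122],[-60,170,70],[-60,200,122]],pins(p[3])]).round(0))
# finial from top px & side px (head centre)
def g(q): return np.r_[proj("top",q)-(np.array([[208,138]])/2.8+[225,140]),proj("side",q)-(np.array([[224,394]])-[0,330])/2.1-[210,175]].ravel()
print(least_squares(g,[700,-50,100],x_scale=100).x)
E
```

```text
[ 5.63605356e+02 -1.26035274e+02  2.66305940e-01 -4.06207122e-02]
[[-0.8  0.3]
 [-0.3  0.3]
 [-1.8  2.5]
 [-0.4  0.8]
 [ 0.3  0. ]
 [ 0.8  0.1]
 [-0.2  0.1]
 [ 0.3 -0.7]
 [ 0.1  0.3]
 [-0.2  0.3]
 [-1.5 -3.2]
 [ 1.7 -0.6]
 [ 0.1 -1. ]
 [-2.  -2.9]
 [ 0.2  0.8]
 [ 0.8 -0.3]
 [ 0.1  0.7]
 [ 1.1 -0.2]
 [ 0.2  0.7]
 [ 0.5  0.3]]
[[ 564. -126.   52.]
 [ 469.   -7.  122.]
 [ 461.   22.   70.]
 [ 453.   51.  122.]
 [ 491. -170.   93.]
 [ 583. -209.   93.]
 [ 648. -134.   93.]
 [ 597.  -48.   93.]
 [ 500.  -70.   93.]]
[ 570.28217722 -107.13415314   96.60091388]
```

The fit is good: hub at about (564,-126), yaw 0.266 and wheel about -0.04. I'll approach above the wheel side of the ball with the fingers shut, turning so that tool y lies along stand +y, going round in an arc.

```bash
python3 -m pendant '[{"tx":-10,"ty":-5,"az":-1},{"tx":-20,"ty":-10,"az":-2},{"tx":-34,"ty":-18.5,"az":-3},{"tx":-34,"ty":-18.5,"az":-4},{"tx":-34,"ty":-18.5,"az":-4.7},{"tx":-34,"ty":-18.5,"az":-4.7},{"tx":-34,"ty":-18.5,"az":-4.7},{"tx":-47.5,"ty":-55.6,"az":-4.7},{"tx":-47.5,"ty":-55.6,"az":-4.7},{"tx":-47.5,"ty":-55.6,"az":-4.7},{"tx":-47.5,"ty":-55.6,"az":-4.7},{"tx":-47.5,"ty":-55.6,"az":-4.7}]' 0
cat >> h.py <<'E'
P=np.array([563.6,-126,.2663])
from scipy.spatial.transform import Rotation as Ro
def go(x,y,z,yaw=None):
    """tx,ty,tz (cm) to stand point x,y, height z; az to align tool y with stand y"""
    o=arm.observe();q=o["tool_rot"];R=Ro.from_quat([*q[1:],q[0]]).as_matrix()
    d=R.T@(st(P,[x,y,z])[0]-o["position"]);a=np.degrees(np.arctan2(R[1,1],R[0,1]))
    print("t",o["clock"],"shift",(d/10).round(2),"az",((a-90-np.degrees(P[2]))/6).round(2),"F",o["ft_force"].round(1))
    c,s=np.cos(P[2]),np.sin(P[2]);e=o["position"]-[P[0],P[1],0];print("tcp in stand",round(c*e[0]+s*e[1],1),round(-s*e[0]+c*e[1],1),round(e[2],1),"tilt",R[:,2].round(3))
E
python3 -c "
from h import *
go(-60,105,112)"
```

```text
t 0.1 shift [-47.47 -55.54  11.94] az -4.73 F [-0.3 -1.  -0.5]
tcp in stand -213.8 819.4 230.5 tilt [-0.    -0.002 -1.   ]invalid input at $[0]: expected keys tx, ty, tz, ax, ay, az
```

```bash
python3 -m pendant '[{"tx":-10,"ty":-5,"tz":0,"ax":0,"ay":0,"az":-1},{"tx":-20,"ty":-10,"tz":0,"ax":0,"ay":0,"az":-2},{"tx":-34,"ty":-18.5,"tz":0,"ax":0,"ay":0,"az":-3},{"tx":-34,"ty":-18.5,"tz":0,"ax":0,"ay":0,"az":-4},{"tx":-34,"ty":-18.5,"tz":0,"ax":0,"ay":0,"az":-4.7},{"tx":-34,"ty":-18.5,"tz":0,"ax":0,"ay":0,"az":-4.7},{"tx":-34,"ty":-18.5,"tz":0,"ax":0,"ay":0,"az":-4.7},{"tx":-47.5,"ty":-55.6,"tz":0,"ax":0,"ay":0,"az":-4.7},{"tx":-47.5,"ty":-55.6,"tz":0,"ax":0,"ay":0,"az":-4.7},{"tx":-47.5,"ty":-55.6,"tz":0,"ax":0,"ay":0,"az":-4.7},{"tx":-47.5,"ty":-55.6,"tz":0,"ax":0,"ay":0,"az":-4.7},{"tx":-47.5,"ty":-55.6,"tz":0,"ax":0,"ay":0,"az":-4.7}]' 0
python3 -c "
from h import *
go(-60,105,112)"
```

```text
clock: 1.6
position: [468.2, 40.1, 231.3]
tool_rot: [0.0, -0.132, 0.991, 0.0]
ft_force: [0.7, 0.2, 0.2]
width: -0.002
finger_force: 0.0
t 1.6 shift [ 1.16 -8.04 11.93] az -0.02 F [0.7 0.2 0.2]
tcp in stand -48.3 185.3 231.3 tilt [ 0.  0. -1.]
```

```bash
python3 -m pendant '[{"tx":1.2,"ty":-5,"tz":0,"ax":0,"ay":0,"az":0},{"tx":1.2,"ty":-8.8,"tz":2,"ax":0,"ay":0,"az":0},{"tx":1.2,"ty":-8.8,"tz":6,"ax":0,"ay":0,"az":0},{"tx":1.2,"ty":-8.8,"tz":10,"ax":0,"ay":0,"az":0},{"tx":1.2,"ty":-8.8,"tz":11.9,"ax":0,"ay":0,"az":0},{"tx":1.2,"ty":-8.8,"tz":11.9,"ax":0,"ay":0,"az":0}]' 0
python3 - <<'E'
from h import *
go(-60,125,112)
a=arm.camera("top")[165:255,225:345,::-1];b=arm.camera("side")[150:270,200:360,::-1]
a=cv2.resize(a,(533,400),interpolation=3);b=cv2.resize(b,(533,400),interpolation=3)
cv2.imwrite("pics/c1.png",cv2.resize(np.hstack([a,b]),(800,300)))
E
```

```text
clock: 2.35
position: [478.7, -46.0, 111.0]
tool_rot: [-0.002, -0.132, 0.991, 0.001]
ft_force: [-0.0, -0.5, -0.1]
width: -0.002
finger_force: 0.0
t 2.35 shift [-0.08  2.55 -0.1 ] az -0.02 F [-0.  -0.5 -0.1]
tcp in stand -60.9 99.5 111.0 tilt [-0.003  0.001 -1.   ]
```

View pics/c1.png

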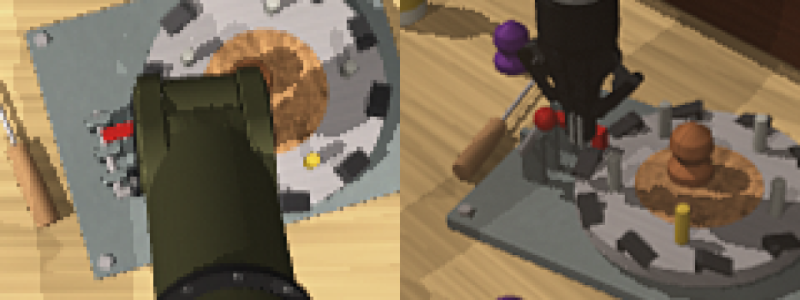

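The side crop shows the shut fingertips just on the wheel side of the red ball (545,118), with nothing touched. Now I push slowly along +y.

```bash
python3 -m pendant '[{"tx":0,"ty":0.7,"tz":0,"ax":0,"ay":0,"az":0},{"tx":0,"ty":1.4,"tz":0,"ax":0,"ay":0,"az":0},{"tx":0,"ty":2,"tz":0,"ax":0,"ay":0,"az":0},{"tx":0,"ty":2.6,"tz":0,"ax":0,"ay":0,"az":0},{"tx":0,"ty":3.2,"tz":0,"ax":0,"ay":0,"az":0},{"tx":0,"ty":3.8,"tz":0,"ax":0,"ay":0,"az":0},{"tx":0,"ty":4.4,"tz":0,"ax":0,"ay":0,"az":0},{"tx":0,"ty":5,"tz":0,"ax":0,"ay":0,"az":0},{"tx":0,"ty":5.6,"tz":0,"ax":0,"ay":0,"az":0},{"tx":0,"ty":6.2,"tz":0,"ax":0,"ay":0,"az":0},{"tx":0,"ty":6.5,"tz":0,"ax":0,"ay":0,"az":0},{"tx":0,"ty":6.5,"tz":0,"ax":0,"ay":0,"az":0}]' 0
python3 - <<'E'
from h import *
go(-60,125,112)
b=arm.camera("side")[150:270,200:360,::-1]
cv2.imwrite("pics/c2.png",cv2.resize(b,(533,400),interpolation=3))
E
```

```text
clock: 3.95
position: [462.8, 16.1, 112.3]
tool_rot: [-0.0, -0.132, 0.991, 0.0]
ft_force: [0.3, 0.0, -0.1]
width: -0.0
finger_force: 0.0
t 3.95 shift [ 0.   -3.86  0.03] az -0.02 F [ 0.3  0.  -0.1]
tcp in stand -59.9 163.6 112.3 tilt [-0.  0. -1.]
```

View pics/c2.png

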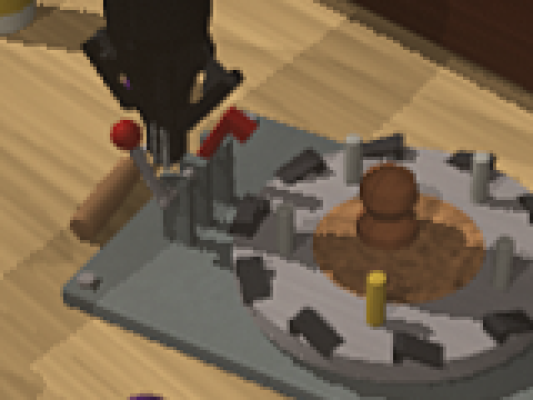

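The pawl is thrown back: the ball leans outward at (125,135) and the red pawl is up. Next the yellow pin, whose path from 196° to 162° is almost straight along +y. I lift, go behind it and come down.

```bash
python3 -m pendant '[{"tx":0,"ty":-0.3,"tz":-5,"ax":0,"ay":0,"az":0},{"tx":0,"ty":-1,"tz":-9,"ax":0,"ay":0,"az":0},{"tx":1,"ty":-7,"tz":-9,"ax":0,"ay":0,"az":0},{"tx":2.3,"ty":-13,"tz":-9,"ax":0,"ay":0,"az":0},{"tx":2.3,"ty":-19,"tz":-9,"ax":0,"ay":0,"az":0},{"tx":2.3,"ty":-23,"tz":-9,"ax":0,"ay":0,"az":0},{"tx":2.3,"ty":-23,"tz":-5,"ax":0,"ay":0,"az":0},{"tx":2.3,"ty":-23,"tz":0,"ax":0,"ay":0,"az":0},{"tx":2.3,"ty":-23,"tz":3,"ax":0,"ay":0,"az":0},{"tx":2.3,"ty":-23,"tz":3.7,"ax":0,"ay":0,"az":0},{"tx":2.3,"ty":-23,"tz":3.7,"ax":0,"ay":0,"az":0}]' 0
python3 - <<'E'
from h import *
go(-83,-20,75)
b=arm.camera("side")[150:300,200:400,::-1]
cv2.imwrite("pics/c3.png",cv2.resize(b,(533,400),interpolation=3))
E
```

```text
clock: 5.38
position: [500.7, -212.5, 75.6]
tool_rot: [-0.0, -0.131, 0.991, -0.0]
ft_force: [-0.1, -0.3, 0.4]
width: 0.0
finger_force: 0.0
t 5.375 shift [-0.03  4.69  0.06] az -0.03 F [-0.1 -0.3  0.4]
tcp in stand -83.5 -66.8 75.6 tilt [ 0. -0. -1.]
```

View pics/c3.png

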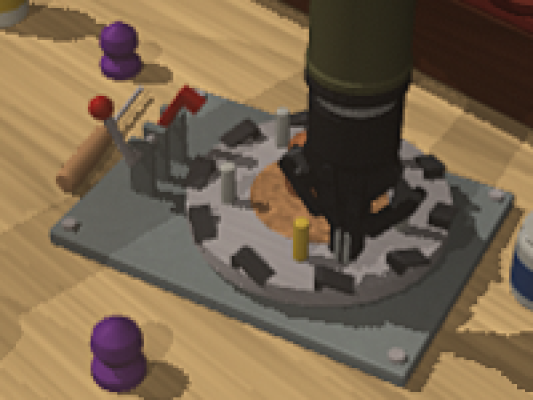

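The fingertips are behind the yellow pin (300,240), clear of the finial. The pawl is still up. I push most of the way, slowly.

```bash
python3 -m pendant '[{"tx":0,"ty":0.7,"tz":0,"ax":0,"ay":0,"az":0},{"tx":0,"ty":1.4,"tz":0,"ax":0,"ay":0,"az":0},{"tx":0,"ty":2,"tz":0,"ax":0,"ay":0,"az":0},{"tx":0,"ty":2.5,"tz":0,"ax":0,"ay":0,"az":0},{"tx":0,"ty":3,"tz":0,"ax":0,"ay":0,"az":0},{"tx":0,"ty":3.5,"tz":0,"ax":0,"ay":0,"az":0},{"tx":0,"ty":4,"tz":0,"ax":0,"ay":0,"az":0},{"tx":0,"ty":4.5,"tz":0,"ax":0,"ay":0,"az":0},{"tx":0,"ty":5,"tz":0,"ax":0,"ay":0,"az":0},{"tx":0,"ty":5.4,"tz":0,"ax":0,"ay":0,"az":0},{"tx":0,"ty":5.5,"tz":0,"ax":0,"ay":0,"az":0},{"tx":0,"ty":5.5,"tz":0,"ax":0,"ay":0,"az":0}]' 0
cat >> h.py <<'E'
def wheel(name=None):
    """wheel angle from yellow pin's top and bare pins still to see: yellow blob vs model in side view"""
    im=arm.camera("side"); hsv=cv2.cvtColor(im,cv2.COLOR_RGB2HSV)
    m=cv2.inRange(hsv,(22,130,90),(35,255,255)); m[:180]=0;m[300:]=0;m[:,:200]=0;m[:,400:]=0
    v,u=np.nonzero(m);c=np.array([u.mean(),v.mean()]);print("yellow",c.round(1),len(u),u.min(),u.max(),v.min(),v.max())
    def f(w):
        a=np.radians(198)+w[0];X=[[85*np.cos(a),85*np.sin(a),73]]
        return proj("side",st(P,X))[0]-c
    r=least_squares(f,[-.3]);print("wheel",r.x,r.fun)
    if name: cv2.imwrite(name,cv2.resize(im[150:300,200:400,::-1],(533,400),interpolation=3))
E
python3 - <<'E'
from h import *
go(-83,0,75); wheel("pics/c4.png")
E
```

```text
clock: 6.92
position: [486.5, -158.6, 75.3]
tool_rot: [0.0, -0.132, 0.991, 0.0]
ft_force: [-0.8, -1.1, -0.6]
width: -0.0
finger_force: 0.4
t 6.925 shift [0.01 1.12 0.03] az -0.02 F [-0.8 -1.1 -0.6]
tcp in stand -83.0 -11.2 75.3 tilt [ 0.  0. -1.]
yellow [299.5 235.6] 50 298 302 228 243
wheel [-0.4531695] [-0.2011879  0.3920784]
```

View pics/c4.png

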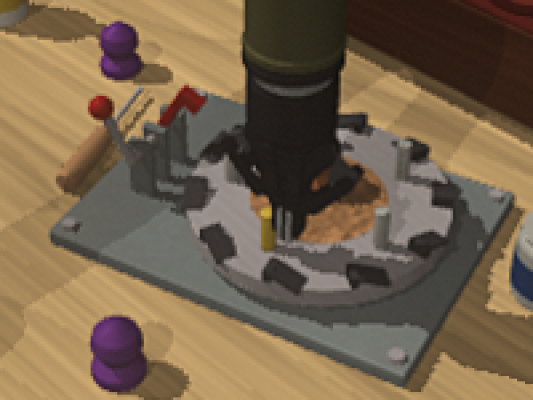

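The wheel is at about -0.45, the pin is on the fingertips and the pawl is still back. About 14 mm more, then I back off and measure.

```bash
python3 -m pendant '[{"tx":0,"ty":0.3,"tz":0,"ax":0,"ay":0,"az":0},{"tx":0,"ty":0.6,"tz":0,"ax":0,"ay":0,"az":0},{"tx":0,"ty":0.9,"tz":0,"ax":0,"ay":0,"az":0},{"tx":0,"ty":1.2,"tz":0,"ax":0,"ay":0,"az":0},{"tx":0,"ty":1.4,"tz":0,"ax":0,"ay":0,"az":0},{"tx":0,"ty":1.4,"tz":0,"ax":0,"ay":0,"az":0},{"tx":0,"ty":1.4,"tz":0,"ax":0,"ay":0,"az":0},{"tx":0,"ty":0.9,"tz":0,"ax":0,"ay":0,"az":0},{"tx":0,"ty":0,"tz":0,"ax":0,"ay":0,"az":0},{"tx":0,"ty":-1.5,"tz":0,"ax":0,"ay":0,"az":0},{"tx":0,"ty":-1.5,"tz":-6,"ax":0,"ay":0,"az":0},{"tx":0,"ty":-1.5,"tz":-12,"ax":0,"ay":0,"az":0}]' 0
python3 -m pendant '[{"tx":6,"ty":-2,"tz":0,"ax":0,"ay":0,"az":0},{"tx":8,"ty":-6,"tz":0,"ax":0,"ay":0,"az":0},{"tx":8,"ty":-10,"tz":0,"ax":0,"ay":0,"az":0},{"tx":8,"ty":-10,"tz":0,"ax":0,"ay":0,"az":0}]' 0
python3 - <<'E'
from h import *
go(-60,225,112); wheel("pics/c5.png")
E
```

```text
clock: 8.48
position: [489.6, -174.8, 196.1]
tool_rot: [-0.001, -0.131, 0.991, 0.0]
ft_force: [1.7, -0.8, -0.0]
width: -0.0
finger_force: 0.0
clock: 8.98
position: [438.2, -295.3, 195.2]
tool_rot: [-0.0, -0.129, 0.992, -0.001]
ft_force: [-1.1, 0.9, -0.5]
width: 0.003
finger_force: 0.0
t 8.975 shift [-10.25  35.64   8.26] az -0.08 F [-1.1  0.9 -0.5]
tcp in stand -165.5 -130.4 195.2 tilt [ 0.    -0.002 -1.   ]
yellow [294.8 232.4] 59 293 297 226 240
wheel [-0.63818283] [-0.41587886  0.56005978]
```

View pics/c5.png

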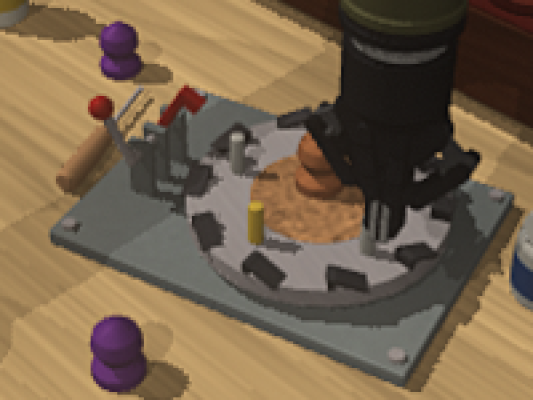

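The wheel is at -0.638 with the finial standing, and the pawl is still back with its ball at (100,107). Now I go round to the outer side of the ball and come down at stand y of about 250.

```bash
python3 -m pendant '[{"tx":-3,"ty":5,"tz":0,"ax":0,"ay":0,"az":0},{"tx":-6.5,"ty":10,"tz":0,"ax":0,"ay":0,"az":0},{"tx":-10.2,"ty":14,"tz":0,"ax":0,"ay":0,"az":0},{"tx":-10.2,"ty":20,"tz":0,"ax":0,"ay":0,"az":0},{"tx":-10.2,"ty":26,"tz":0,"ax":0,"ay":0,"az":0},{"tx":-10.2,"ty":32,"tz":0,"ax":0,"ay":0,"az":0},{"tx":-10.2,"ty":38,"tz":0,"ax":0,"ay":0,"az":0},{"tx":-10.2,"ty":38,"tz":0,"ax":0,"ay":0,"az":0},{"tx":-10.2,"ty":38,"tz":4,"ax":0,"ay":0,"az":0},{"tx":-10.2,"ty":38,"tz":8.2,"ax":0,"ay":0,"az":0},{"tx":-10.2,"ty":38,"tz":8.2,"ax":0,"ay":0,"az":0}]' 0
python3 - <<'E'
from h import *
go(-60,188,112); wheel()
E
```

```text
clock: 10.4
position: [436.3, 101.5, 111.4]
tool_rot: [-0.003, -0.131, 0.991, -0.0]
ft_force: [-0.1, 0.4, -0.2]
width: -0.002
finger_force: 0.0
t 10.4 shift [-0.31 -6.49 -0.06] az -0.03 F [-0.1  0.4 -0.2]
tcp in stand -63.0 252.9 111.4 tilt [-0.006 -0.002 -1.   ]
yellow [294.8 232.4] 57 293 298 226 240
wheel [-0.63562991] [-0.39929685  0.5404776 ]
```

```bash
python3 -m pendant '[{"tx":-0.2,"ty":-0.8,"tz":0,"ax":0,"ay":0,"az":0},{"tx":-0.2,"ty":-1.6,"tz":0,"ax":0,"ay":0,"az":0},{"tx":-0.2,"ty":-2.3,"tz":0,"ax":0,"ay":0,"az":0},{"tx":-0.2,"ty":-2.9,"tz":0,"ax":0,"ay":0,"az":0},{"tx":-0.2,"ty":-3.5,"tz":0,"ax":0,"ay":0,"az":0},{"tx":-0.2,"ty":-4.1,"tz":0,"ax":0,"ay":0,"az":0},{"tx":-0.2,"ty":-4.7,"tz":0,"ax":0,"ay":0,"az":0},{"tx":-0.2,"ty":-5.3,"tz":0,"ax":0,"ay":0,"az":0},{"tx":-0.2,"ty":-5.9,"tz":0,"ax":0,"ay":0,"az":0},{"tx":-0.2,"ty":-6.5,"tz":0,"ax":0,"ay":0,"az":0},{"tx":-0.2,"ty":-6.5,"tz":0,"ax":0,"ay":0,"az":0},{"tx":-0.2,"ty":-6.5,"tz":0,"ax":0,"ay":0,"az":0}]' 0
python3 -m pendant '[{"tx":0,"ty":1,"tz":0,"ax":0,"ay":0,"az":0},{"tx":0,"ty":3,"tz":-3,"ax":0,"ay":0,"az":0},{"tx":0,"ty":7,"tz":-7,"ax":0,"ay":0,"az":0},{"tx":0,"ty":12,"tz":-10,"ax":0,"ay":0,"az":0},{"tx":0,"ty":17,"tz":-10,"ax":0,"ay":0,"az":0},{"tx":0,"ty":17,"tz":-10,"ax":0,"ay":0,"az":0},{"tx":0,"ty":17,"tz":-10,"ax":0,"ay":0,"az":0},{"tx":0,"ty":17,"tz":-10,"ax":0,"ay":0,"az":0}]' 0
python3 - <<'E'
from h import *
go(-60,188,112); wheel("pics/c6.png")
im=arm.camera("side");h=cv2.cvtColor(im,cv2.COLOR_RGB2HSV)
print("ball model px, down/back",proj("side",st(P,[[-60,140,122],[-60,200,122]])))
E
```

```text
clock: 11.95
position: [457.2, 40.3, 113.3]
tool_rot: [-0.0, -0.131, 0.991, 0.0]
ft_force: [-0.3, -0.2, 0.7]
width: 0.001
finger_force: 0.0
clock: 12.95
position: [413.1, 203.2, 213.0]
tool_rot: [-0.0, -0.13, 0.991, -0.0]
ft_force: [0.9, -0.9, 0.3]
width: -0.0
finger_force: 0.0
t 12.95 shift [  0.06 -16.91  10.11] az -0.05 F [ 0.9 -0.9  0.3]
tcp in stand -58.5 357.2 213.0 tilt [-0.001 -0.001 -1.   ]
yellow [294.9 232.5] 63 293 298 226 240
wheel [-0.63167954] [-0.38399156  0.5238744 ]
ball model px, down/back [[258.14383257 197.68023067]
 [237.92131173 190.46180151]]
```

View pics/c6.png

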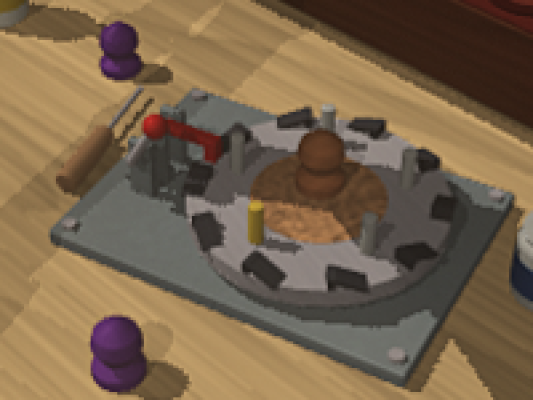

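The pawl appears down: the ball is at (154,127), the finial stands and the arm is clear. I compare the ball precisely with the first picture, since sitting on a tooth would shift it by up to 5 px.

```bash
python3 - <<'E'
from h import *
a=cv2.imread("pics/side0.png")[:,:,::-1].copy();b=arm.camera("side")
for im in(a,b):
    r=im[185:230,240:300].astype(int);m=(r[...,0]>110)&(r[...,1]<60)&(r[...,2]<60)
    m2=m[:20,:26]; v,u=np.nonzero(m2);print(m.sum(),len(u),u.mean()+240,v.mean()+185,np.array(np.nonzero(m)).max(1),np.array(np.nonzero(m)).min(1))
E
```

```text
112 50 258.58 196.0 [22 41] [ 8 14]
37 37 256.6756756756757 195.83783783783784 [14 20] [ 8 14]
```

```bash
python3 - <<'E'
from h import *
a=cv2.imread("pics/side0.png")[:,:,::-1].copy();b=arm.camera("side")
cv2.imwrite("pics/c7.png",cv2.resize(np.hstack([a[180:225,240:300,::-1],b[180:225,240:300,::-1]]),(800,300),interpolation=0))
for im in(a,b):
    r=im[180:225,240:300].astype(int);m=(r[...,0]>2.5*r[...,1])&(r[...,0]>2.5*r[...,2])&(r[...,0]>40)
    v,u=np.nonzero(m);print(len(u),u.mean(),v.mean(),[u.min(),u.max(),v.min(),v.max()]); k=u<24;print(u[k].mean(),v[k].mean())
E
```

```text
176 27.625 19.505681818181817 [np.int64(14), np.int64(41), np.int64(13), np.int64(28)]
18.046153846153846 16.8
172 27.901162790697676 19.83139534883721 [np.int64(14), np.int64(42), np.int64(13), np.int64(30)]
17.838709677419356 16.79032258064516
```

View pics/c7.png

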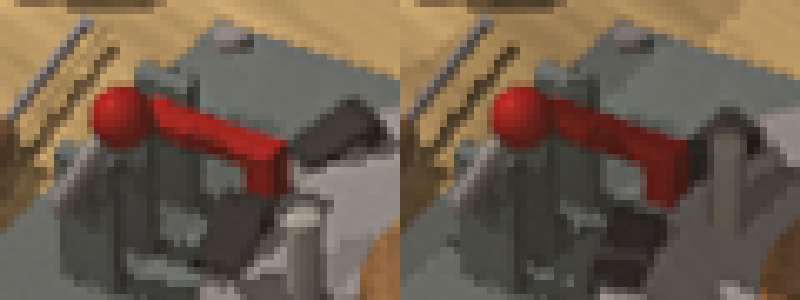

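The ball and pawl sit at the same pixels as at the start (left and right halves match within 0.3 px). The pawl is therefore fully down in the new gap, and I hand in.

```bash
python3 -c "
from station import arm
print(arm.sign_off())"
```

```text
the job is handed in; nothing more can be done
None
```

The job is handed in: the wheel is one notch back (about -0.63 rad), the pawl is down in the new gap, the finial is standing on the wheel and the arm is clear; I did not re-measure the other things on the table, and the sign-off gave no verdict.

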